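# Tighten the specimen clamp's recessed socket screw with the T-handle hex key

### The job

Take the larger of the two T-handle hex keys out of its stand and lower it into the round recess on top of the specimen clamp. The screw's hexagon socket is hidden down there, so rest the key on it gently and turn until it drops fully home; then turn clockwise until the screw is tight against its stop, without straining it, and leave the key standing upright in the screw, let go. Leave the smaller key in the stand and everything else where it is.

Things in the scene. Friction and masses are not known exactly. Their poses are not given: they have to be found in the camera images.
- large_key_grip (a point): Centre of the handle of the larger steel T-handle hex key, standing upright in the key stand. The handle is a flat-sided level bar 90 mm long (x axis), 18 mm wide (y), 20 mm high (z, up); grip it at its middle across the 18 mm. Its collar rests on the stand, the hexagon hangs 60 mm deep in a hole: lift at least 65 mm to clear it. Mass 0.25 to 0.4 kg. The key's tip is 104 mm under this point.
- large_key: The same key; origin at the centre of its tip (bottom), z up along it, x along the handle bar. From the tip: hexagon 60 mm long, 22 mm across flats, 25.4 mm across corners (two flats face along x; the last 2.5 mm is a round tapered lead), collar 42 mm in diameter and 6 mm thick, round shank 16 mm in diameter and 28 mm long, handle bar.
- small_key_grip (a point): Centre of the handle of the smaller T-handle key (bar 60 mm long, 18 x 20 mm, its top 120 mm above the bench; hexagon 14 mm across flats), which stands in the other hole of the same stand; either key may be in either hole. It does not fit the screw and stays where it is.
- key_stand: Fixed aluminium block 64 x 180 x 66 mm, long along its y axis, origin at the centre of its underside. Two round holes 32 mm in diameter, 55 mm either side of the centre along y.
- bore_mouth (a point): Centre of the mouth of the round recess in the clamp's top face, 75 mm above the bench, z up. The recess is 28 mm in diameter, countersunk to 36 mm on top. The screw's face, dished to the socket, is 22 mm below the mouth. A key that rests on it without having found the socket has its tip 25 to 26 mm below the mouth; fully home the tip is 36 mm below and the handle's centre 68 mm above the mouth.
- clamp: The specimen clamp, a fixed steel block 80 x 76 mm on a grey base plate 120 x 100 mm, 75 mm high, with a flat steel specimen held in its slot; origin at the centre of its underside.
- clamp_screw (a joint): Angle (rad) the screw has been turned clockwise seen from above: starts at 0 to 0.2; the stop is at 0.7 (tight). It turns against a friction of about 0.1 N m and stops dead at 0.7, where 0.3 N m is plenty (0.5 N m strains it), and at 0 the other way. Its hex socket, 23.8 mm across flats and 14 mm deep, is at an unknown angle (60 degree repeat); the key drops in, and has play, within 4 to 9 degrees of it.
- nut: Bystander: hexagon nut 19 mm wide, 10 mm high, on the bench between stand and clamp; origin at the centre of its underside.
- spanner: Bystander: combination spanner 156 mm long lying flat; origin at the centre of its underside.
- mike: Bystander: micrometer 155 mm long lying flat; origin at the centre of its underside.
- timer: Bystander: hand-held timer 128 x 58 x 18 mm lying flat; origin at the centre of its underside.
- pot: Bystander: screw-top pot, 63 mm across, 59 mm high; origin at the centre of its underside.
- bottle: Bystander: wash bottle with a bent spout, 193 mm high; origin at the centre of its underside.
Things that resemble listed ones, but are neither listed nor needed, are in the scene too. What is shaped like the large_key but blue is not meant. Leave any brown look-alike of the part that bears small_key_grip alone.

How it is judged:
On the way, in this order (a step that is already met when the one before it is completed fails the run):
1. the large key has dropped fully home in the screw's socket (tip at least 33 mm below the mouth) (z of large_key in the frame of bore_mouth below -0.033 m and horizontal distance between large_key and bore_mouth below 0.004 m and angle between the z axis of large_key and the z axis of bore_mouth, either way round below 0.1 rad), for 0.2 s.
2. the screw is turned tight against its stop (above 0.62 rad) with the key home (all of step 1 and value of joint clamp_screw above 0.62 rad), for 0.2 s.
At the end, for the whole second after the job is handed in: The screw stands tight at its stop (above 0.62 rad of 0.7); the large key stands upright (within 0.1 rad) and at rest in the socket, its tip at least 33 mm below the recess's mouth and within 4 mm of its axis; the small key still stands in the stand (all of step 2 and angle between large_key's own z axis and vertical below 0.1 rad and linear speed of large_key below 0.02 m/s and horizontal distance between small_key_grip and key_stand below 0.075 m and height (world z) of small_key_grip above 0.1 m); the robot touches nothing.
It fails at once if the key is pressed or forced with more than 30 N against the clamp or the screw before it enters the socket (contact force between large_key and clamp above 30 N and z of large_key in the frame of bore_mouth above -0.027 m).
It fails at once if the screw is strained: the key bears on it with more than 90 N (about 0.5 N m) (contact force between large_key and clamp above 90 N).
It fails at once if the small key or a bystander is moved by more than 30 mm (distance of any of small_key_grip, nut, spanner, mike, timer, pot, bottle from where it was at the start of the episode above 0.03 m).
It also fails if it takes over 61 s, if anything falls off the work surface, if the arm or the gripper's body presses on something with over 40 N, if the wrist force passes 120 N, or if a joint passes its speed limit or range.

### The arm

A 6-joint arm with a two-finger parallel gripper is mounted at the origin on the work surface; the furniture and walls round the work are solid. World frame = base frame: x ahead of the robot, y to its left, z up, the work surface at z = 0. Lengths are in m, angles in rad, forces in N, time in s.
With the tool pointing down it reaches from about 0.275 to 0.75 m from the base axis. Payload 10.2 kg.
Tool frame: the origin (TCP) lies where the fingers leave the gripper's body, on its centre line; the fingertips stand 64 mm ahead of it and the grasp point (between the pads) lies 45 mm ahead of it; z points along the fingers, y is the line along which they close (so a half turn about z gives the same grasp; the last joint's range is limited). The gripper opens to 88 mm and grips with 3 to 60 N. Pads are 18 mm wide; open, the fingers measure 123 mm over their backs; the gripper's body (75 mm by 187 mm) begins 45 mm behind the grasp point.
Start: joints at [1.083, 0.313, 1.498, -0, 1.331, -0.223], TCP at [0.137, 0.507, 0.303] pointing down, gripper open.
Joint ranges: [-2.94, 2.94], [-0.97, 2.17], [0.19, 2.56], [-1.23, 4.37], [0.02, 3.11], [-2.88, 2.88]. Speed limits (rad/s): [2.39, 2.39, 3.01, 3.14, 3.14, 3.14].

### API

Orientations are given as [roll, pitch, yaw] about the fixed x, y, z axes, in that order (R = Rz(yaw) Ry(pitch) Rx(roll)).
In Python, from plant import robot gives the robot as it stands.
- The arm moves only by the tool carry_out, never from a script. Its argument "steps" is one flat list of numbers, 6 for each row, row after row: the shift along the tool's x, y, z in cm, then the turn, a rotation vector about the tool's x, y, z in degrees. A call has exactly 10 rows; each row shifts and turns the commanded pose from where the row before left it, along the tool's axes as they then stand; what a row does not reach is not made up. A row lasts 1/12 s, in which the tool goes at most 41.7 mm and 7.16 degrees, less where a joint would pass 70% of its speed; a pose out of reach is approached as far as the arm can. A call with a gripper value outside its range is refused whole. "gripper" is the finger opening in cm, from 0 to 8.81, set as the call begins (left out, the last holds). The fingers move at their own pace and stop on an object; "force" is the grip in N (left out, the last holds). Time passes only in rows, so rows that do not move let the fingers close, or fill a call up. It gives the time, the measured TCP pose, the force, the opening and the grip force at its end, in the units of the state.
- robot.get_state(): the state, without advancing time (a new reading comes with each control period).
- robot.grab_frame(name): name is "scene" or "top" or "wrist"; returns the picture (384x512x3 uint8, blue, green, red); there is no depth.
- robot.camera_params(name): a dict with "fx", "fy", "cx", "cy" (pixels), "R" (3x3) and "t" (3): a world point X has camera coordinates R X + t; the wrist camera has in their place "T_tool_cam" (4x4, takes a point from camera to tool coordinates, whose origin is the TCP and whose axes are the flange's). Camera axes: x right, y down, z forward; pixel columns grow to the right and rows downward; lengths in m; the calibration is good to about 2 mm. A picture is of the moment at which its call begins: read the wrist's pose just before it. camera_params takes no time and is no camera call.
- robot.sign_off(): hands the job in; it is judged then, once.
The state is a dict: "time_s": time; "joint_positions": joint angles; "qd": joint speeds; "effort": joint torques, N m; "tool_pos": TCP position; "ee_rot": TCP orientation; "contact_force": force on the tool from outside, world axes, zero at the start; "wrist_torque": the same for the moment, N m; "gripper_width": opening from 0.0 (shut) to 1.0 (fully open); "finger_force": force on a finger pad.
Only numpy, scipy, OpenCV 4.12 (cv2) and the standard library are available. Lean on these libraries where they do the work, as an engineer would, in place of code of your own. Each camera call takes 0.05 s, during which the arm holds its last target. There are 200 camera calls.

## Working session

There is one attempt and no reset: what is moved stays moved. The work goes in short steps, Python scripts to look and compute and a tool call to move; the robot and the scene stay as the last step left them, time stands still between calls to the robot, and variables do not carry over. Pictures are saved under pics/ and viewed, at most 10 in all, crops included, and the job is handed in when it is done.

Besides the shell and the picture viewer there is one more tool, called after ">>>" as name(argument=value, ...), one argument or row to a line, values as JSON. carry_out: Moves the arm, as the interface text tells. Its arguments: {"type":"object","properties":{"steps":{"type":"array"},"gripper":{"type":"number"},"force":{"type":"number"}},"required":["steps"]}

```bash
mkdir -p pics
python3 - <<'E'
from plant import robot
import cv2,json
s=robot.get_state(); print({k:s[k] for k in ('time_s','tool_pos','ee_rot','contact_force','gripper_width')})
for n in ('top','scene','wrist'):
    cv2.imwrite(f'pics/{n}0.png',cv2.resize(robot.grab_frame(n),None,fx=1.5,fy=1.5,interpolation=cv2.INTER_CUBIC)); print(n,robot.camera_params(n))
E
```

```text
{'time_s': 0.0, 'tool_pos': array([0.13733569, 0.50654984, 0.30214943]), 'ee_rot': array([-3.14031953e+00, -2.85608221e-04,  2.87676160e+00]), 'contact_force': array([-0.73116618,  0.04096739,  0.57987087]), 'gripper_width': 0.9983371119834175}
top {'fx': 445.45237441726056, 'fy': 445.45237441726056, 'cx': 260.193500161966, 'cy': 192.8584976806299, 'R': array([[-0.01176994, -0.99986544,  0.01142698],
       [-0.98955645,  0.01000519, -0.14379822],
       [ 0.14366454, -0.01300013, -0.98954105]]), 't': array([0.0577782 , 0.51629914, 1.2473537 ])}
scene {'fx': 354.2686089711693, 'fy': 354.2686089711693, 'cx': 254.60388103453462, 'cy': 189.44420572105076, 'R': array([[ 0.72153898, -0.69207945, -0.0201874 ],
       [-0.41378909, -0.40765906, -0.81399796],
       [ 0.55512168,  0.59568459, -0.58051683]]), 't': array([-0.33304268,  0.32471192,  0.64426716])}
wrist {'fx': 299.14057587101274, 'fy': 299.14057587101274, 'cx': 259.05238141691973, 'cy': 186.49583767940382, 'T_tool_cam': array([[-4.38383421e-04, -9.50880071e-01, -3.09559199e-01,
         8.04818597e-02],
       [ 9.99999892e-01, -4.64280895e-04,  9.98864237e-06,
        -1.89763692e-04],
       [-1.53220423e-04, -3.09559162e-01,  9.50880172e-01,
        -8.13640131e-02],
       [ 0.00000000e+00,  0.00000000e+00,  0.00000000e+00,
         1.00000000e+00]])}
```

View pics/top0.png

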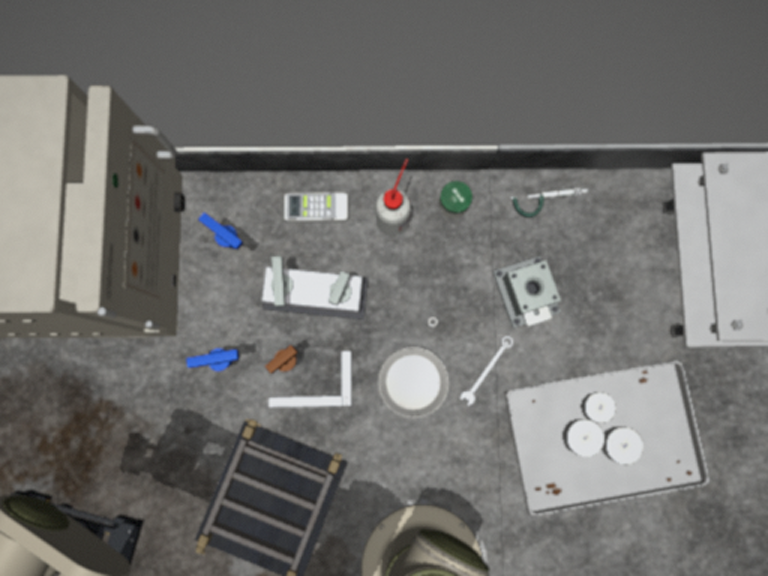

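View pics/scene0.png

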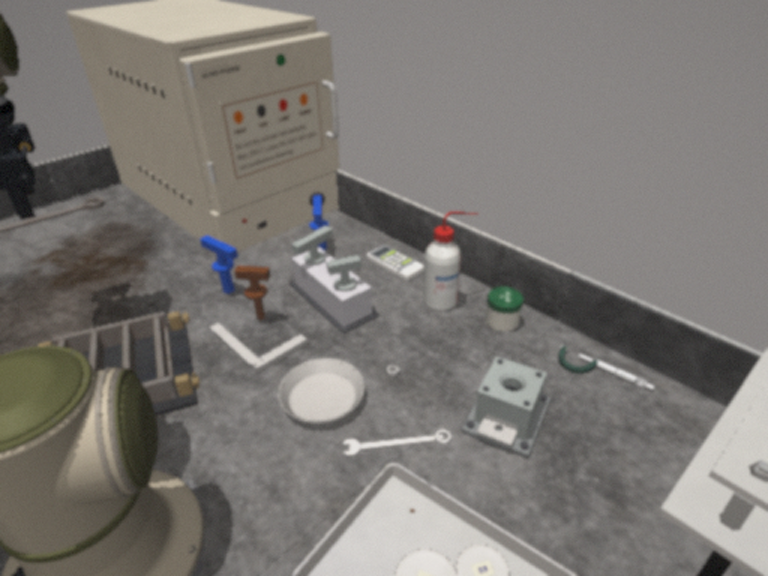

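The top view shows two steel T-keys in the stand: a longer bar at (278,281) and a shorter one at (341,288). There are also blue look-alikes at (222,232) and (213,358), and a brown one at (283,360). The steel key with the longer bar, on the left, fits the large key. The clamp bore is at about (533,288). I'll confirm with enlarged crops.

```bash
cat > h.py <<'E'
from plant import robot
import numpy as np, cv2
from scipy.spatial.transform import Rotation as Ro
def ray(cam,px,z,st=None):
    p=robot.camera_params(cam); d=np.array([(px[0]-p['cx'])/p['fx'],(px[1]-p['cy'])/p['fy'],1])
    if cam=='wrist':
        T=p['T_tool_cam']; R=Ro.from_euler('xyz',st['ee_rot']).as_matrix()
        o=R@T[:3,3]+st['tool_pos']; d=R@T[:3,:3]@d
    else: o=-p['R'].T@p['t']; d=p['R'].T@d
    return o+d*(z-o[2])/d[2]
def proj(X,st):
    p=robot.camera_params('wrist'); T=p['T_tool_cam']; R=Ro.from_euler('xyz',st['ee_rot']).as_matrix()
    c=T[:3,:3].T@(R.T@(np.array(X)-st['tool_pos'])-T[:3,3]); return np.array([p['fx']*c[0]/c[2]+p['cx'],p['fy']*c[1]/c[2]+p['cy']])
E
python3 - <<'E'
from h import *
a=cv2.imread('pics/top0.png')
im=robot.grab_frame('top')
A=cv2.resize(im[160:220,165:255],None,fx=8,fy=8,interpolation=cv2.INTER_CUBIC)[:, :720]
cv2.imwrite('pics/crop1.png',A)
for n,p,z in [('large',(278/1.5,281/1.5),.12),('small',(341/1.5,288/1.5),.12),('bore',(533.5/1.5,288/1.5),.075)]: print(n,ray('top',p,z))
E
```

```text
large [0.52193068 0.25475276 0.12      ]
small [0.50807941 0.14169241 0.12      ]
bore [ 0.51110693 -0.21518371  0.075     ]
```

View pics/crop1.png

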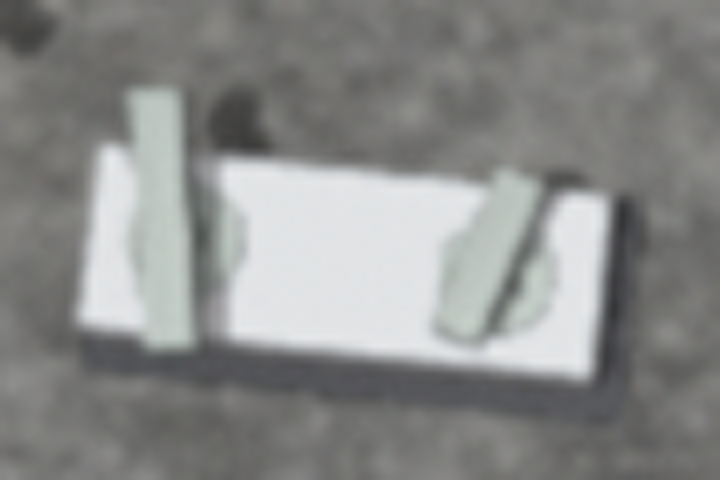

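The left key has the longer bar, centre at crop (162,219) and 258 px long, so it's the large steel key. The right one's bar is clearly shorter, so it's the small key. Next I'll work out the approach move.

```bash
cat >> h.py <<'E'
def delta(target,yaw,st=None):
    st=st or robot.get_state(); R=Ro.from_euler('xyz',st['ee_rot']); G=Ro.from_euler('xyz',[np.pi,0,yaw])
    print('t',round(st['time_s'],2),'tcp',st['tool_pos'].round(4),'rpy',st['ee_rot'].round(3),'F',st['contact_force'].round(1),'M',st['wrist_torque'].round(2),'w',round(st['gripper_width'],3),'q6',round(st['joint_positions'][5],2))
    print('shift cm (present tool axes)',(100*R.inv().apply(np.array(target)-st['tool_pos'])).round(2),'rotvec deg',np.degrees((R.inv()*G).as_rotvec()).round(2))
E
python3 - <<'E'
from h import *
f=lambda u,v: ray('top',(165+(u+.5)/8-.5,160+(v+.5)/8-.5),.12)
a,b=f(155,90),f(169,348); m=(a+b)/2; d=a-b
print(a,b,'mid',m,'len',np.linalg.norm(d)); yaw=np.arctan2(d[1],d[0]); print('bar yaw',yaw)
print('small',f(490,258),'stand', [ray('top',(165+u/8,160+v/8),.066)[:2].round(3) for u,v in [(99,145),(612,195),(597,380),(78,328)]])
delta([m[0],m[1],.26],yaw+np.pi)
E
```

```text
[0.56728305 0.25908638 0.12      ] [0.4792275  0.25327795 0.12      ] mid [0.52325528 0.25618217 0.12      ] len 0.08824690699791221
bar yaw 0.06586785360028931
small [0.50863118 0.14578462 0.12      ] stand [array([0.557, 0.286]), array([0.537, 0.105]), array([0.472, 0.111]), array([0.492, 0.292])]
t 0.2 tcp [0.1374 0.5066 0.3024] rpy [-3.141 -0.     2.877] F [ 0.3  0.7 -0.2] M [ 0.05 -0.03 -0.01] w 1.001 q6 -0.22
shift cm (present tool axes) [-43.8  -14.07   4.24] rotvec deg [ -0.04  -0.02 -18.95]
```

>>> carry_out(
  steps=[-2.0, -2.1, 0, 0, 0, 0, -2.0, -2.1, 0, 0, 0, 0, -2.0, -2.1, 0, 0, 0, 0, -2.0, -2.1, 0, 0, 0, 0, -2.0, -2.1, 0, 0, 0, 0, -2.0, -2.1, 0, 0, 0, 0, -2.0, -2.1, 0, 0, 0, 0, -2.3, -2.3, 0, 0, 0, 0, -3.0, 0.3, 0, 0, 0, 0, -3.0, 0.3, 0, 0, 0, 0],
  gripper=8.8,
)

```text
time_s: 1.03
tool_pos: [0.3105, 0.2889, 0.3032]
ee_rot: [3.141, 0.001, 2.876]
contact_force: [0.3, 0.7, 0.0]
gripper_width: 0.997
finger_force: 0.0
```

>>> carry_out(
  steps=[-3.0, 0.3, 0, 0, 0, 0, -3.0, 0.3, 0, 0, 0, 0, -3.0, 0.3, 0, 0, 0, 0, -3.0, 0.3, 0, 0, 0, 0, -3.0, 0.3, 0, 0, 0, 0, -3.0, 0.3, 0, 0, 0, 0, -3.0, 0.3, 0, 0, 0, 0, 0, 0, 0, 0, 0, -6, 0, 0, 0, 0, 0, -6, 0, 0, 0, 0, 0, -6],
)

```text
time_s: 1.87
tool_pos: [0.5183, 0.2551, 0.3021]
ee_rot: [-3.141, -0.001, -3.088]
contact_force: [-0.6, -0.3, -0.1]
gripper_width: 0.999
finger_force: 0.0
```

Run:
```python
from h import *
delta([.5233,.2562,.26],np.pi+.066)
st=robot.get_state(); im=robot.grab_frame('wrist'); np.save('st.npy',st,allow_pickle=True)
cv2.imwrite('pics/w1.png',cv2.resize(im,None,fx=1.5,fy=1.5,interpolation=cv2.INTER_CUBIC))
print('pred handle top (x1.5)',proj([.5233,.2562,.12],st)*1.5)
```

```text
t 1.87 tcp [0.5183 0.2551 0.3021] rpy [-3.141e+00 -1.000e-03 -3.088e+00] F [-0.6 -0.3 -0.1] M [0.06 0.02 0.  ] w 0.999 q6 -1.37
shift cm (present tool axes) [-0.51  0.08  4.21] rotvec deg [-0.01 -0.06 -0.69]
pred handle top (x1.5) [390.24714138 279.83846081]
```

View pics/w1.png

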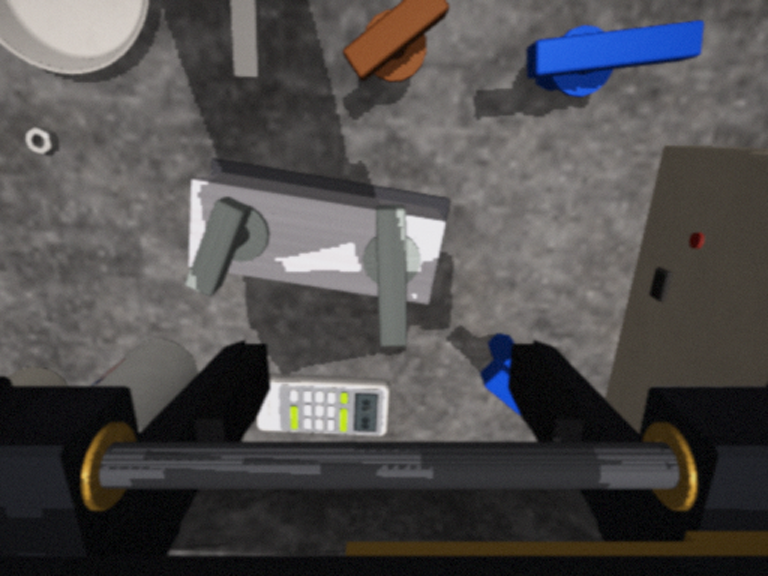

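The wrist view shows the large handle's top centred at (392,278), against a predicted (390,280), and its long axis is aligned with the tool. I'll descend and grip.

>>> carry_out(
  steps=[-0.25, 0.03, 0, 0, 0, -0.5, -0.25, 0.03, 2, 0, 0, 0, 0, 0, 2, 0, 0, 0, 0, 0, 2, 0, 0, 0, 0, 0, 2, 0, 0, 0, 0, 0, 2, 0, 0, 0, 0, 0, 2, 0, 0, 0, 0, 0, 1.5, 0, 0, 0, 0, 0, 1.2, 0, 0, 0, 0, 0, 0, 0, 0, 0],
)

```text
time_s: 2.75
tool_pos: [0.522, 0.256, 0.1533]
ee_rot: [-3.141, -0.004, -3.086]
contact_force: [0.1, 0.1, -0.3]
gripper_width: 1.001
finger_force: 0.0
```

>>> carry_out(
  steps=[0, 0, 0, 0, 0, 0, 0, 0, 0, 0, 0, 0, 0, 0, 0, 0, 0, 0, 0, 0, 0, 0, 0, 0, 0, 0, 0, 0, 0, 0, 0, 0, 0, 0, 0, 0, 0, 0, 0, 0, 0, 0, 0, 0, 0, 0, 0, 0, 0, 0, 0, 0, 0, 0, 0, 0, 0, 0, 0, 0],
  gripper=0.8,
  force=40,
)

```text
time_s: 3.58
tool_pos: [0.5229, 0.2562, 0.1557]
ee_rot: [-3.142, -0.0, -3.084]
contact_force: [0.1, -0.5, 0.3]
gripper_width: 0.263
finger_force: 0.0
```

>>> carry_out(
  steps=[0, 0, 0, 0, 0, 0, 0, 0, 0, 0, 0, 0, 0, 0, 0, 0, 0, 0, 0, 0, 0, 0, 0, 0, 0, 0, 0, 0, 0, 0, 0, 0, 0, 0, 0, 0, 0, 0, -0.3, 0, 0, 0, 0, 0, -0.3, 0, 0, 0, 0, 0, -0.4, 0, 0, 0, 0, 0, 0, 0, 0, 0],
)

```text
time_s: 4.42
tool_pos: [0.5231, 0.2562, 0.1666]
ee_rot: [3.141, 0.001, -3.084]
contact_force: [0.8, -0.3, -3.0]
gripper_width: 0.201
finger_force: 40.0
```

>>> carry_out(
  steps=[0, 0, -1.5, 0, 0, 0, 0, 0, -2, 0, 0, 0, 0, 0, -2, 0, 0, 0, 0, 0, -2, 0, 0, 0, 0, 0, -2, 0, 0, 0, 0, 0, -1.5, 0, 0, 0, 0, 0, -1, 0, 0, 0, -0.1, -1.5, 0, 0, 0, 0, -0.1, -2.5, 0, 0, 0, 0, -0.1, -2.8, 0, 0, 0, 0],
)

```text
time_s: 5.25
tool_pos: [0.5295, 0.1884, 0.2854]
ee_rot: [3.142, -0.001, -3.082]
contact_force: [-1.1, -0.9, -2.4]
gripper_width: 0.196
finger_force: 40.0
```

>>> carry_out(
  steps=[-0.1, -3, 0, 0, 0, 0, -0.1, -3, 0, 0, 0, 0, -0.1, -3, 0, 0, 0, 0, -0.1, -3, 0, 0, 0, 0, -0.1, -3, 0, 0, 0, 0, -0.1, -3, 0, 0, 0, 0, -0.1, -3, 0, 0, 0, 0, -0.1, -3, 0, 0, 0, 0, -0.1, -3, 0, 0, 0, 0, -0.1, -3, 0, 0, 0, 0],
)

```text
time_s: 6.08
tool_pos: [0.557, -0.1119, 0.2854]
ee_rot: [3.141, -0.001, -3.084]
contact_force: [0.6, -0.4, -3.1]
gripper_width: 0.2
finger_force: 40.0
```

>>> carry_out(
  steps=[-0.1, -3, 0, 0, 0, 0, -0.1, -2.5, 0, 0, 0, 0, -0.1, -2.2, 0, 0, 0, 0, -0.1, -1.5, 0, 0, 0, 0, -0.1, -1, 0, 0, 0, 0, 0, 0, 0, 0, 0, 0, 0, 0, 0, 0, 0, 0, 0, 0, 0, 0, 0, 0, 0, 0, 0, 0, 0, 0, 0, 0, 0, 0, 0, 0],
)

```text
time_s: 6.92
tool_pos: [0.5682, -0.211, 0.2859]
ee_rot: [-3.142, 0.0, -3.082]
contact_force: [-0.4, -0.1, -3.3]
gripper_width: 0.2
finger_force: 40.0
```

Run:
```python
from h import *
delta([.511,-.215,.24],np.pi+.066)
st=robot.get_state(); im=robot.grab_frame('wrist'); np.save('st.npy',st,allow_pickle=True); cv2.imwrite('pics/w2raw.png',im)
cv2.imwrite('pics/w2.png',cv2.resize(im,None,fx=1.5,fy=1.5,interpolation=cv2.INTER_CUBIC))
cv2.imwrite('pics/top2.png',robot.grab_frame('top'))
print('pred bore (x1.5)',proj([.511,-.215,.075],st)*1.5)
```

```text
t 6.92 tcp [ 0.5682 -0.211   0.2859] rpy [-3.142  0.    -3.082] F [-0.4 -0.1 -3.3] M [ 0.04 -0.   -0.01] w 0.2 q6 -2.18
shift cm (present tool axes) [ 5.74 -0.06  4.59] rotvec deg [-0.    0.01 -0.39]
pred bore (x1.5) [387.89932814 171.95594789]
```

View pics/w2.png

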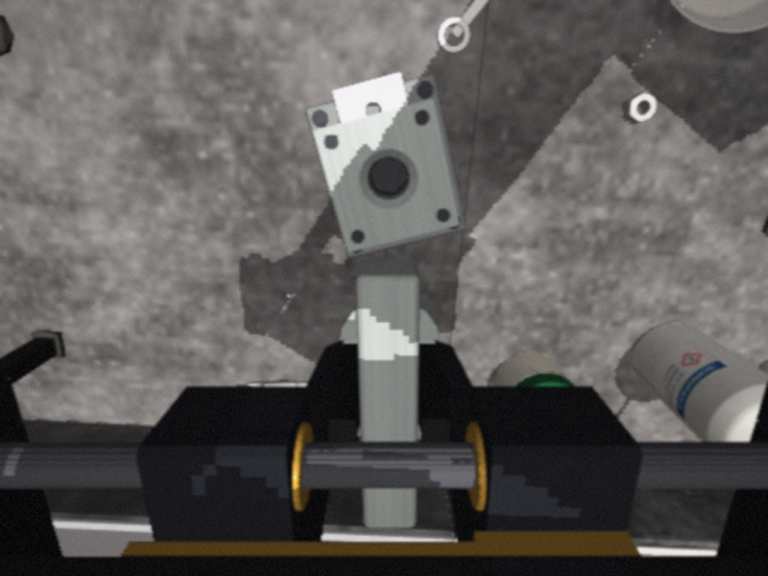

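The bore mouth shows at about (388,176), against a predicted (388,172). The handle's near end is at (388,276), well centred between the fingers. I'll refine both numerically.

```bash
python3 - <<'E'
from h import *
st=np.load('st.npy',allow_pickle=True).item(); im=cv2.imread('pics/w2raw.png')
g=cv2.cvtColor(im,cv2.COLOR_BGR2GRAY)
c=cv2.HoughCircles(cv2.medianBlur(cv2.resize(g[90:150,225:295],None,fx=6,fy=6,interpolation=cv2.INTER_CUBIC),5),cv2.HOUGH_GRADIENT,1,400,param1=80,param2=20,minRadius=60,maxRadius=130); print(c)
if c is not None:
    u,v=c[0,0,:2]/6; print('px*1.5',(225+u)*1.5,(90+v)*1.5)
m=(g[90:150,230:290]<60).astype(np.uint8); n,l,s,ct=cv2.connectedComponentsWithStats(m)
for i in range(1,n):
    if s[i,4]>100: print('dark',ct[i]+[230,90],s[i]); print(ray('wrist',ct[i]+[230,90],.06,st))
for p in [(388.5,176),(388,175)]: print(ray('wrist',np.array(p)/1.5,.075,st))
a=ray('wrist',np.array([388.5,276])/1.5,.250,st); R=Ro.from_euler('xyz',st['ee_rot'])
print('handle end in tool', R.inv().apply(a-st['tool_pos']))
E
python3 - <<'E'
import cv2
im=cv2.imread('pics/w2raw.png')
cv2.imwrite('pics/w2c.png',cv2.resize(im[90:150,220:300],None,fx=10,fy=10,interpolation=cv2.INTER_CUBIC))
E
```

```text
None
dark [258.51612903 117.72939068] [ 15  15  27  27 558]
[ 0.5152217  -0.21485557  0.06      ]
[ 0.51348644 -0.21447147  0.075     ]
[ 0.51288348 -0.21482582  0.075     ]
handle end in tool [ 0.04343117 -0.00022574  0.03593993]
```

View pics/w2c.png

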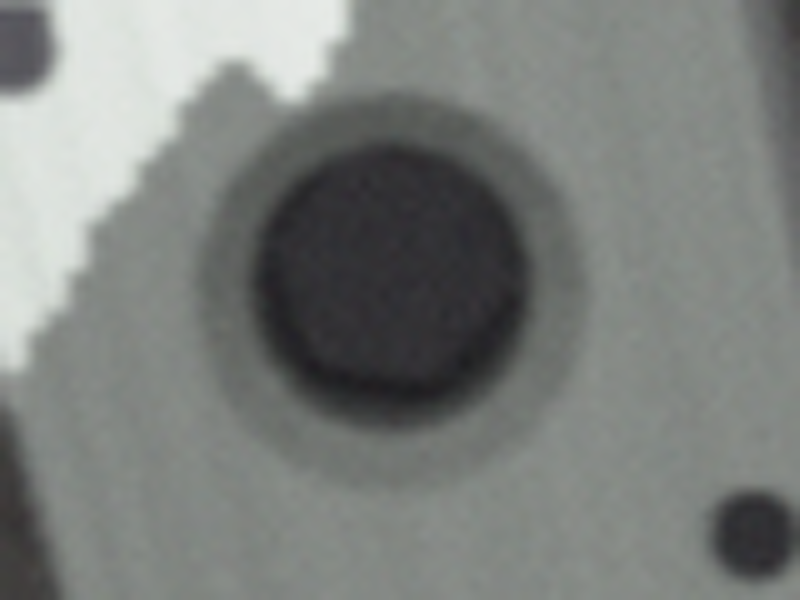

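Run:
```python
from h import *
im=cv2.imread('pics/top0.png')
cv2.imwrite('pics/t0c.png',cv2.resize(im[260:320,495:575],None,fx=10,fy=10,interpolation=cv2.INTER_CUBIC))
for u,v in [(533.5,288),(534.5,288),(533.5,289)]: print(ray('top',((u+.5)/1.5-.5,(v+.5)/1.5-.5),.075))
st=np.load('st.npy',allow_pickle=True).item(); print(ray('wrist',(259.05,118.65),.075,st))
```

```text
[ 0.51158399 -0.21473523  0.075     ]
[ 0.51156509 -0.21660982  0.075     ]
[ 0.50969495 -0.2146547   0.075     ]
[ 0.51471387 -0.21435136  0.075     ]
```

View pics/t0c.png

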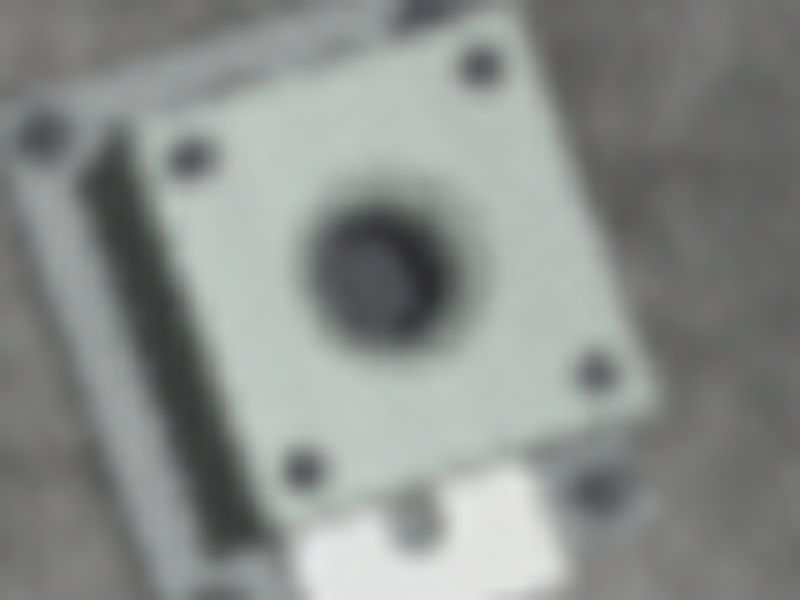

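>>> carry_out(
  steps=[1, 0, 0, 0, 0, 0, 1.5, 0, 0, 0, 0, 0, 1.5, -0.06, 0, 0, 0, 0, 1, 0, 0, 0, 0, 0, 0.43, 0, 1, 0, 0, 0, 0, 0, 1.5, 0, 0, 0, 0, 0, 1.5, 0, 0, 0, 0, 0, 1, 0, 0, 0, 0, 0, 0.5, 0, 0, 0, 0, 0, 0, 0, 0, 0],
)

```text
time_s: 7.85
tool_pos: [0.5138, -0.2154, 0.2299]
ee_rot: [3.141, -0.001, -3.083]
contact_force: [0.1, -0.9, -2.4]
gripper_width: 0.2
finger_force: 40.0
```

Run:
```python
from h import *
delta([.514,-.2148,.23],-3.082)
```

```text
t 7.85 tcp [ 0.5138 -0.2154  0.2299] rpy [ 3.141e+00 -1.000e-03 -3.083e+00] F [ 0.1 -0.9 -2.4] M [0.   0.03 0.02] w 0.2 q6 -2.24
shift cm (present tool axes) [-0.02  0.06 -0.01] rotvec deg [ 0.06 -0.07 -0.07]
```

>>> carry_out(
  steps=[0, 0.05, 0.1, 0, 0, 0, 0, 0, 0.1, 0, 0, 0, 0, 0, 0.1, 0, 0, 0, 0, 0, 0.1, 0, 0, 0, 0, 0, 0.1, 0, 0, 0, 0, 0, 0.1, 0, 0, 0, 0, 0, 0.1, 0, 0, 0, 0, 0, 0.1, 0, 0, 0, 0, 0, 0.1, 0, 0, 0, 0, 0, 0, 0, 0, 0],
  force=25,
)

```text
time_s: 8.68
tool_pos: [0.5139, -0.2152, 0.2215]
ee_rot: [3.141, -0.0, -3.084]
contact_force: [1.1, -1.2, -2.0]
gripper_width: 0.201
finger_force: 25.0
```

>>> carry_out(
  steps=[0, 0, 0.1, 0, 0, 0, 0, 0, 0.1, 0, 0, 0, 0, 0, 0.1, 0, 0, 0, 0, 0, 0.1, 0, 0, 0, 0, 0, 0.1, 0, 0, 0, 0, 0, 0.1, 0, 0, 0, 0, 0, 0.1, 0, 0, 0, 0, 0, 0, 0, 0, 0, 0, 0, 0, 0, 0, 0, 0, 0, 0, 0, 0, 0],
)

```text
time_s: 9.52
tool_pos: [0.5139, -0.2152, 0.2148]
ee_rot: [-3.141, 0.0, -3.083]
contact_force: [-0.5, 0.1, -2.1]
gripper_width: 0.204
finger_force: 25.0
```

>>> carry_out(
  steps=[0, 0, 0.15, 0, 0, 0, 0, 0, 0.15, 0, 0, 0, 0, 0, 0.15, 0, 0, 0, 0, 0, 0.15, 0, 0, 0, 0, 0, 0.15, 0, 0, 0, 0, 0, 0.15, 0, 0, 0, 0, 0, 0.1, 0, 0, 0, 0, 0, 0.1, 0, 0, 0, 0, 0, 0.1, 0, 0, 0, 0, 0, 0, 0, 0, 0],
)

```text
time_s: 10.35
tool_pos: [0.5139, -0.2151, 0.2025]
ee_rot: [3.141, -0.0, -3.083]
contact_force: [0.6, 1.5, -3.7]
gripper_width: 0.201
finger_force: 25.0
```

>>> carry_out(
  steps=[0, 0, 0.04, 0, 0, 0, 0, 0, 0.04, 0, 0, 0, 0, 0, 0.04, 0, 0, 0, 0, 0, 0.04, 0, 0, 0, 0, 0, 0.04, 0, 0, 0, 0, 0, 0.04, 0, 0, 0, 0, 0, 0.03, 0, 0, 0, 0, 0, 0.03, 0, 0, 0, 0, 0, 0, 0, 0, 0, 0, 0, 0, 0, 0, 0],
)

```text
time_s: 11.18
tool_pos: [0.5139, -0.2152, 0.1997]
ee_rot: [3.142, -0.0, -3.084]
contact_force: [-0.0, 0.2, -2.5]
gripper_width: 0.199
finger_force: 25.0
```

>>> carry_out(
  steps=[0, 0, 0.02, 0, 0, 0, 0, 0, 0.02, 0, 0, 0, 0, 0, 0.02, 0, 0, 0, 0, 0, 0.02, 0, 0, 0, 0, 0, 0.02, 0, 0, 0, 0, 0, 0.02, 0, 0, 0, 0, 0, 0.02, 0, 0, 0, 0, 0, 0.02, 0, 0, 0, 0, 0, 0, 0, 0, 0, 0, 0, 0, 0, 0, 0],
)

```text
time_s: 12.02
tool_pos: [0.5139, -0.2152, 0.1981]
ee_rot: [-3.142, -0.0, -3.083]
contact_force: [-0.2, -0.0, -3.3]
gripper_width: 0.203
finger_force: 25.0
```

>>> carry_out(
  steps=[0, 0, 0.02, 0, 0, 0, 0, 0, 0.02, 0, 0, 0, 0, 0, 0.02, 0, 0, 0, 0, 0, 0.02, 0, 0, 0, 0, 0, 0.02, 0, 0, 0, 0, 0, 0.02, 0, 0, 0, 0, 0, 0.02, 0, 0, 0, 0, 0, 0.02, 0, 0, 0, 0, 0, 0, 0, 0, 0, 0, 0, 0, 0, 0, 0],
)

```text
time_s: 12.85
tool_pos: [0.5139, -0.2152, 0.1965]
ee_rot: [-3.142, -0.0, -3.083]
contact_force: [-0.7, -0.4, -3.6]
gripper_width: 0.202
finger_force: 25.0
```

>>> carry_out(
  steps=[0, 0, 0.03, 0, 0, 0, 0, 0, 0.03, 0, 0, 0, 0, 0, 0.03, 0, 0, 0, 0, 0, 0.03, 0, 0, 0, 0, 0, 0.03, 0, 0, 0, 0, 0, 0.03, 0, 0, 0, 0, 0, 0.03, 0, 0, 0, 0, 0, 0.03, 0, 0, 0, 0, 0, 0, 0, 0, 0, 0, 0, 0, 0, 0, 0],
)

```text
time_s: 13.68
tool_pos: [0.5139, -0.2152, 0.1941]
ee_rot: [3.142, -0.0, -3.084]
contact_force: [0.0, -0.3, -2.9]
gripper_width: 0.198
finger_force: 25.0
```

>>> carry_out(
  steps=[0, 0, 0.04, 0, 0, 0, 0, 0, 0.04, 0, 0, 0, 0, 0, 0.04, 0, 0, 0, 0, 0, 0.04, 0, 0, 0, 0, 0, 0.04, 0, 0, 0, 0, 0, 0.04, 0, 0, 0, 0, 0, 0.04, 0, 0, 0, 0, 0, 0.04, 0, 0, 0, 0, 0, 0, 0, 0, 0, 0, 0, 0, 0, 0, 0],
)

```text
time_s: 14.52
tool_pos: [0.5139, -0.2152, 0.1909]
ee_rot: [3.142, -0.0, -3.083]
contact_force: [-0.8, 0.7, -2.2]
gripper_width: 0.201
finger_force: 25.0
```

Run:
```python
from h import *
st=robot.get_state();delta([.5139,-.2152,.1887],-3.083)
im=robot.grab_frame('scene'); cv2.imwrite('pics/s3.png',cv2.resize(im[200:320,280:400],None,fx=5,fy=5,interpolation=cv2.INTER_CUBIC))
```

```text
t 14.52 tcp [ 0.5139 -0.2152  0.1909] rpy [ 3.142 -0.    -3.083] F [-0.8  0.7 -2.2] M [-0.03  0.02  0.02] w 0.201 q6 -2.24
shift cm (present tool axes) [ 0.   -0.    0.22] rotvec deg [ 0.   -0.   -0.03]
```

View pics/s3.png

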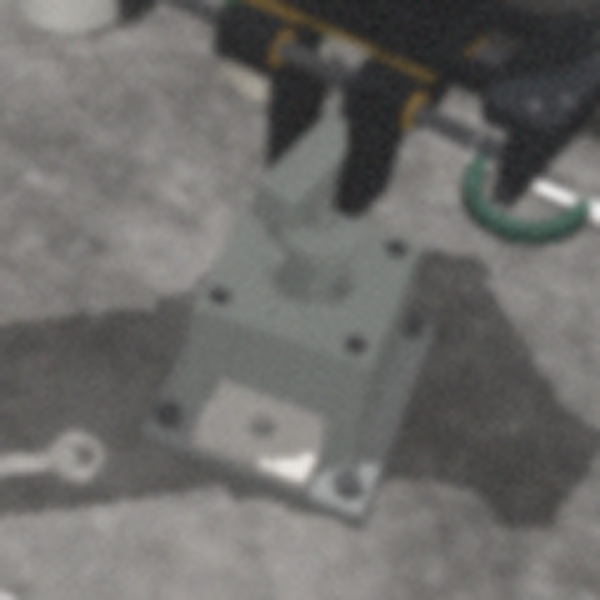

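The key slid into the socket without meeting the screw face: the tip is about 34 mm below the mouth and the force is unchanged. I'll lower it the last bit, then start turning clockwise (+z of the tool) with a light grip that limits the torque.

>>> carry_out(
  steps=[0, 0, 0.05, 0, 0, 0, 0, 0, 0.05, 0, 0, 0, 0, 0, 0.05, 0, 0, 0, 0, 0, 0, 0, 0, 0, 0, 0, 0, 0, 0, 0, 0, 0, 0, 0, 0, 2, 0, 0, 0, 0, 0, 2, 0, 0, 0, 0, 0, 2, 0, 0, 0, 0, 0, 2, 0, 0, 0, 0, 0, 2],
  force=20,
)

```text
time_s: 15.4
tool_pos: [0.5139, -0.2151, 0.1894]
ee_rot: [3.142, -0.0, 3.023]
contact_force: [-0.2, 0.1, -3.1]
gripper_width: 0.2
finger_force: 20.0
```

Run:
```python
from h import *
delta([.5139,-.2152,.1887],-3.083)
```

```text
t 15.4 tcp [ 0.5139 -0.2151  0.1894] rpy [ 3.142 -0.     3.023] F [-0.2  0.1 -3.1] M [-0.01 -0.09  0.04] w 0.2 q6 -2.06
shift cm (present tool axes) [ 0.   -0.01  0.07] rotvec deg [  0.    -0.   -10.13]
```

>>> carry_out(
  steps=[0, 0, 0, 0, 0, 1.2, 0, 0, 0, 0, 0, 1.2, 0, 0, 0, 0, 0, 1.2, 0, 0, 0, 0, 0, 1.2, 0, 0, 0, 0, 0, 1.2, 0, 0, 0, 0, 0, 1.2, 0, 0, 0, 0, 0, 1.2, 0, 0, 0, 0, 0, 1.2, 0, 0, 0, 0, 0, 1.2, 0, 0, 0, 0, 0, 1.2],
)

```text
time_s: 16.23
tool_pos: [0.5139, -0.2151, 0.1894]
ee_rot: [3.141, -0.0, 2.814]
contact_force: [0.4, 0.8, -2.3]
gripper_width: 0.201
finger_force: 20.0
```

Run:
```python
from h import *
delta([.5139,-.2152,.1887],-3.083)
```

```text
t 16.23 tcp [ 0.5139 -0.2151  0.1894] rpy [ 3.141 -0.     2.814] F [ 0.4  0.8 -2.3] M [ 0.17 -0.02  0.08] w 0.201 q6 -1.85
shift cm (present tool axes) [-0.01 -0.01  0.07] rotvec deg [ 1.000e-02 -1.000e-02 -2.214e+01]
```

>>> carry_out(
  steps=[0, 0, 0, 0, 0, 0.8, 0, 0, 0, 0, 0, 0.8, 0, 0, 0, 0, 0, 0.8, 0, 0, 0, 0, 0, 0.8, 0, 0, 0, 0, 0, 0.8, 0, 0, 0, 0, 0, 0.8, 0, 0, 0, 0, 0, 0.8, 0, 0, 0, 0, 0, 0.8, 0, 0, 0, 0, 0, 0.8, 0, 0, 0, 0, 0, 0.8],
)

```text
time_s: 17.07
tool_pos: [0.5139, -0.2151, 0.1894]
ee_rot: [3.142, -0.0, 2.675]
contact_force: [0.9, 1.2, -4.3]
gripper_width: 0.201
finger_force: 20.1
```

Run:
```python
from h import *
delta([.5139,-.2152,.1887],-3.083)
```

```text
t 17.07 tcp [ 0.5139 -0.2151  0.1894] rpy [ 3.142 -0.     2.675] F [ 0.9  1.2 -4.3] M [ 0.38 -0.03  0.1 ] w 0.201 q6 -1.71
shift cm (present tool axes) [-0.   -0.01  0.07] rotvec deg [ 0.000e+00 -1.000e-02 -3.011e+01]
```

>>> carry_out(
  steps=[0, 0, 0, 0, 0, 0.6, 0, 0, 0, 0, 0, 0.6, 0, 0, 0, 0, 0, 0.6, 0, 0, 0, 0, 0, 0.6, 0, 0, 0, 0, 0, 0.6, 0, 0, 0, 0, 0, 0.6, 0, 0, 0, 0, 0, 0.6, 0, 0, 0, 0, 0, 0.6, 0, 0, 0, 0, 0, 0.6, 0, 0, 0, 0, 0, 0.6],
)

```text
time_s: 17.9
tool_pos: [0.5139, -0.2151, 0.1894]
ee_rot: [3.142, -0.0, 2.57]
contact_force: [0.3, 2.1, -2.6]
gripper_width: 0.199
finger_force: 20.1
```

Run:
```python
from h import *
delta([.5139,-.2152,.1887],-3.083)
```

```text
t 17.9 tcp [ 0.5139 -0.2151  0.1894] rpy [ 3.142 -0.     2.57 ] F [ 0.3  2.1 -2.6] M [ 0.38 -0.08  0.08] w 0.199 q6 -1.61
shift cm (present tool axes) [-0.   -0.01  0.07] rotvec deg [  0.    -0.   -36.09]
```

>>> carry_out(
  steps=[0, 0, 0, 0, 0, 0.6, 0, 0, 0, 0, 0, 0.6, 0, 0, 0, 0, 0, 0.6, 0, 0, 0, 0, 0, 0.6, 0, 0, 0, 0, 0, 0.6, 0, 0, 0, 0, 0, 0.5, 0, 0, 0, 0, 0, 0.5, 0, 0, 0, 0, 0, 0.5, 0, 0, 0, 0, 0, 0.5, 0, 0, 0, 0, 0, 0],
)

```text
time_s: 18.73
tool_pos: [0.5139, -0.2152, 0.1894]
ee_rot: [3.142, -0.0, 2.483]
contact_force: [0.2, 2.3, -3.7]
gripper_width: 0.197
finger_force: 20.1
```

Run:
```python
from h import *
delta([.5139,-.2152,.1887],-3.083)
```

```text
t 18.73 tcp [ 0.5139 -0.2152  0.1894] rpy [ 3.142 -0.     2.483] F [ 0.2  2.3 -3.7] M [ 0.44 -0.09  0.09] w 0.197 q6 -1.52
shift cm (present tool axes) [-0.   -0.    0.07] rotvec deg [  0.    -0.   -41.07]
```

>>> carry_out(
  steps=[0, 0, 0, 0, 0, 0.5, 0, 0, 0, 0, 0, 0.5, 0, 0, 0, 0, 0, 0.5, 0, 0, 0, 0, 0, 0.5, 0, 0, 0, 0, 0, 0.5, 0, 0, 0, 0, 0, 0.5, 0, 0, 0, 0, 0, 0.5, 0, 0, 0, 0, 0, 0.5, 0, 0, 0, 0, 0, 0, 0, 0, 0, 0, 0, 0],
)

```text
time_s: 19.57
tool_pos: [0.5139, -0.2152, 0.1894]
ee_rot: [3.142, -0.0, 2.414]
contact_force: [0.1, 2.8, -3.8]
gripper_width: 0.197
finger_force: 20.1
```

Run:
```python
from h import *
delta([.5139,-.2152,.1887],-3.083)
```

```text
t 19.57 tcp [ 0.5139 -0.2152  0.1894] rpy [ 3.142 -0.     2.414] F [ 0.1  2.8 -3.8] M [ 0.46 -0.14  0.12] w 0.197 q6 -1.45
shift cm (present tool axes) [-0.   -0.    0.07] rotvec deg [  0.    -0.   -45.03]
```

>>> carry_out(
  steps=[0, 0, 0, 0, 0, 0.4, 0, 0, 0, 0, 0, 0.4, 0, 0, 0, 0, 0, 0.4, 0, 0, 0, 0, 0, 0.4, 0, 0, 0, 0, 0, 0.4, 0, 0, 0, 0, 0, 0.3, 0, 0, 0, 0, 0, 0.3, 0, 0, 0, 0, 0, 0.4, 0, 0, 0, 0, 0, 0, 0, 0, 0, 0, 0, 0],
)

```text
time_s: 20.4
tool_pos: [0.5139, -0.2152, 0.1894]
ee_rot: [3.142, 0.0, 2.362]
contact_force: [0.9, 3.0, -3.5]
gripper_width: 0.2
finger_force: 20.1
```

Run:
```python
from h import *
delta([.5139,-.2152,.1887],-3.083)
```

```text
t 20.4 tcp [ 0.5139 -0.2152  0.1894] rpy [3.142 0.    2.362] F [ 0.9  3.  -3.5] M [ 0.47 -0.14  0.04] w 0.2 q6 -1.4
shift cm (present tool axes) [-0.   -0.    0.07] rotvec deg [  0.     0.   -48.03]
```

>>> carry_out(
  steps=[0, 0, 0, 0, 0, 0.4, 0, 0, 0, 0, 0, 0.4, 0, 0, 0, 0, 0, 0.4, 0, 0, 0, 0, 0, 0.4, 0, 0, 0, 0, 0, 0.4, 0, 0, 0, 0, 0, 0.3, 0, 0, 0, 0, 0, 0.3, 0, 0, 0, 0, 0, 0.4, 0, 0, 0, 0, 0, 0, 0, 0, 0, 0, 0, 0],
)

```text
time_s: 21.23
tool_pos: [0.5139, -0.2152, 0.1894]
ee_rot: [3.142, 0.0, 2.31]
contact_force: [0.4, 2.7, -2.7]
gripper_width: 0.2
finger_force: 20.1
```

Run:
```python
from h import *
delta([.5139,-.2152,.1887],-3.083)
```

```text
t 21.23 tcp [ 0.5139 -0.2152  0.1894] rpy [3.142 0.    2.31 ] F [ 0.4  2.7 -2.7] M [ 0.51 -0.21  0.09] w 0.2 q6 -1.35
shift cm (present tool axes) [-0.   -0.    0.07] rotvec deg [  0.     0.   -51.03]
```

>>> carry_out(
  steps=[0, 0, 0, 0, 0, 0.4, 0, 0, 0, 0, 0, 0.4, 0, 0, 0, 0, 0, 0.4, 0, 0, 0, 0, 0, 0.4, 0, 0, 0, 0, 0, 0.4, 0, 0, 0, 0, 0, 0.3, 0, 0, 0, 0, 0, 0.3, 0, 0, 0, 0, 0, 0.4, 0, 0, 0, 0, 0, 0, 0, 0, 0, 0, 0, 0],
)

```text
time_s: 22.07
tool_pos: [0.5139, -0.2152, 0.1894]
ee_rot: [3.142, -0.0, 2.257]
contact_force: [0.1, 2.2, -3.4]
gripper_width: 0.201
finger_force: 20.1
```

Run:
```python
from h import *
delta([.5139,-.2152,.1887],-3.083)
```

```text
t 22.07 tcp [ 0.5139 -0.2152  0.1894] rpy [ 3.142 -0.     2.257] F [ 0.1  2.2 -3.4] M [ 0.51 -0.21  0.08] w 0.201 q6 -1.29
shift cm (present tool axes) [-0.   -0.    0.07] rotvec deg [  0.     0.   -54.03]
```

>>> carry_out(
  steps=[0, 0, 0, 0, 0, 0.4, 0, 0, 0, 0, 0, 0.4, 0, 0, 0, 0, 0, 0.4, 0, 0, 0, 0, 0, 0.4, 0, 0, 0, 0, 0, 0.4, 0, 0, 0, 0, 0, 0.3, 0, 0, 0, 0, 0, 0.3, 0, 0, 0, 0, 0, 0.4, 0, 0, 0, 0, 0, 0, 0, 0, 0, 0, 0, 0],
)

```text
time_s: 22.9
tool_pos: [0.5139, -0.2152, 0.1894]
ee_rot: [3.142, -0.0, 2.205]
contact_force: [0.7, 2.7, -2.5]
gripper_width: 0.2
finger_force: 20.1
```

Run:
```python
from h import *
delta([.5139,-.2152,.1887],-3.083)
st=robot.get_state(); im=robot.grab_frame('wrist'); cv2.imwrite('pics/w4.png',cv2.resize(im,None,fx=1.5,fy=1.5,interpolation=cv2.INTER_CUBIC))
```

```text
t 22.9 tcp [ 0.5139 -0.2152  0.1894] rpy [ 3.142 -0.     2.205] F [ 0.7  2.7 -2.5] M [ 0.52 -0.17  0.1 ] w 0.2 q6 -1.24
shift cm (present tool axes) [-0.   -0.    0.07] rotvec deg [  0.    -0.   -57.03]
```

View pics/w4.png

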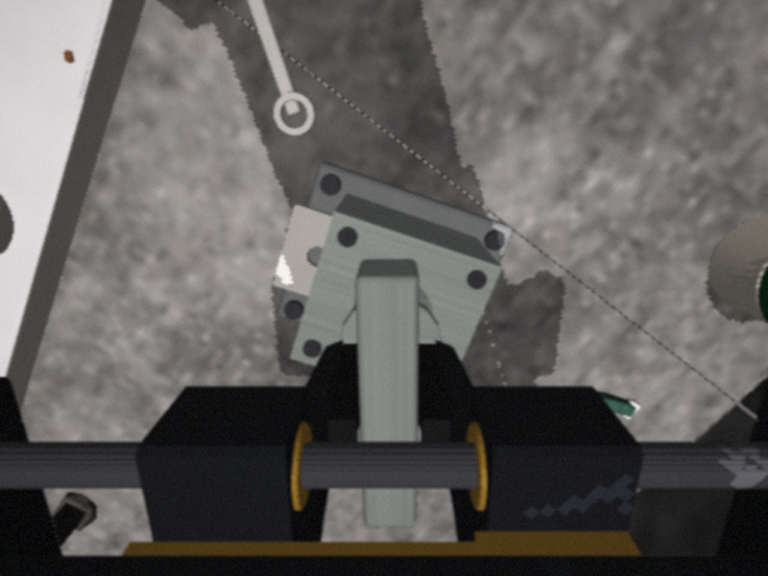

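The handle is still square in the grip (its near end is centred at 388) and the key stands in the clamp. I'll keep turning until the stop shows up in the torque.

>>> carry_out(
  steps=[0, 0, 0, 0, 0, 0.4, 0, 0, 0, 0, 0, 0.4, 0, 0, 0, 0, 0, 0.4, 0, 0, 0, 0, 0, 0.4, 0, 0, 0, 0, 0, 0.4, 0, 0, 0, 0, 0, 0.3, 0, 0, 0, 0, 0, 0.3, 0, 0, 0, 0, 0, 0.4, 0, 0, 0, 0, 0, 0, 0, 0, 0, 0, 0, 0],
)

```text
time_s: 23.78
tool_pos: [0.5139, -0.2152, 0.1895]
ee_rot: [3.142, 0.0, 2.152]
contact_force: [0.8, 2.6, -3.1]
gripper_width: 0.202
finger_force: 20.1
```

Run:
```python
from h import *
delta([.5139,-.2152,.1887],-3.083)
```

```text
t 23.78 tcp [ 0.5139 -0.2152  0.1895] rpy [3.142 0.    2.152] F [ 0.8  2.6 -3.1] M [ 0.45 -0.2   0.14] w 0.202 q6 -1.19
shift cm (present tool axes) [ 0.   -0.    0.08] rotvec deg [ -0.     0.   -60.03]
```

>>> carry_out(
  steps=[0, 0, 0, 0, 0, 0.2, 0, 0, 0, 0, 0, 0.2, 0, 0, 0, 0, 0, 0.2, 0, 0, 0, 0, 0, 0.2, 0, 0, 0, 0, 0, 0.2, 0, 0, 0, 0, 0, 0.2, 0, 0, 0, 0, 0, 0.2, 0, 0, 0, 0, 0, 0.2, 0, 0, 0, 0, 0, 0, 0, 0, 0, 0, 0, 0],
)

```text
time_s: 24.62
tool_pos: [0.5139, -0.2152, 0.1894]
ee_rot: [-3.142, 0.0, 2.125]
contact_force: [0.8, 3.3, -3.2]
gripper_width: 0.201
finger_force: 20.1
```

Run:
```python
from h import *
delta([.5139,-.2152,.1887],-3.083)
```

```text
t 24.62 tcp [ 0.5139 -0.2152  0.1894] rpy [-3.142  0.     2.125] F [ 0.8  3.3 -3.2] M [ 0.49 -0.19  0.09] w 0.201 q6 -1.16
shift cm (present tool axes) [ 0.   -0.    0.07] rotvec deg [ -0.     0.   -61.63]
```

>>> carry_out(
  steps=[0, 0, 0, 0, 0, 0.2, 0, 0, 0, 0, 0, 0.2, 0, 0, 0, 0, 0, 0.2, 0, 0, 0, 0, 0, 0.2, 0, 0, 0, 0, 0, 0.2, 0, 0, 0, 0, 0, 0.2, 0, 0, 0, 0, 0, 0.2, 0, 0, 0, 0, 0, 0.2, 0, 0, 0, 0, 0, 0, 0, 0, 0, 0, 0, 0],
)

```text
time_s: 25.45
tool_pos: [0.5139, -0.2152, 0.1894]
ee_rot: [-3.142, 0.0, 2.097]
contact_force: [1.0, 1.6, -1.9]
gripper_width: 0.202
finger_force: 20.1
```

Run:
```python
from h import *
delta([.5139,-.2152,.1887],-3.083)
```

```text
t 25.45 tcp [ 0.5139 -0.2152  0.1894] rpy [-3.142  0.     2.097] F [ 1.   1.6 -1.9] M [ 0.4  -0.2   0.16] w 0.202 q6 -1.13
shift cm (present tool axes) [ 0.   -0.    0.07] rotvec deg [ -0.     0.   -63.23]
```

>>> carry_out(
  steps=[0, 0, 0, 0, 0, 0.2, 0, 0, 0, 0, 0, 0.2, 0, 0, 0, 0, 0, 0.2, 0, 0, 0, 0, 0, 0.2, 0, 0, 0, 0, 0, 0.2, 0, 0, 0, 0, 0, 0.2, 0, 0, 0, 0, 0, 0.2, 0, 0, 0, 0, 0, 0.2, 0, 0, 0, 0, 0, 0, 0, 0, 0, 0, 0, 0],
)

```text
time_s: 26.28
tool_pos: [0.5139, -0.2152, 0.1894]
ee_rot: [-3.142, 0.0, 2.069]
contact_force: [0.9, 1.5, -2.8]
gripper_width: 0.203
finger_force: 20.2
```

```bash
cat >> h.py <<'E'
def mz(n=6):
    a=[]
    for _ in range(n): s=robot.get_state(); a.append(np.r_[s['contact_force'],s['wrist_torque']]); robot.grab_frame('top')
    print('avg F,M',np.mean(a,0).round(3))
E
python3 - <<'E'
from h import *
delta([.5139,-.2152,.1887],-3.083); mz()
E
```

```text
t 26.28 tcp [ 0.5139 -0.2152  0.1894] rpy [-3.142  0.     2.069] F [ 0.9  1.5 -2.8] M [ 0.26 -0.13  0.29] w 0.203 q6 -1.1
shift cm (present tool axes) [ 0.   -0.    0.07] rotvec deg [ -0.     0.   -64.83]
avg F,M [ 0.601  1.305 -2.214  0.265 -0.133  0.302]
```

The torque settled at 0.30 N m, so the screw is against its stop. I'll relax the twist slightly and release.

>>> carry_out(
  steps=[0, 0, 0, 0, 0, -0.3, 0, 0, 0, 0, 0, -0.3, 0, 0, 0, 0, 0, -0.3, 0, 0, 0, 0, 0, -0.3, 0, 0, 0, 0, 0, -0.3, 0, 0, 0.05, 0, 0, 0, 0, 0, 0, 0, 0, 0, 0, 0, 0, 0, 0, 0, 0, 0, 0, 0, 0, 0, 0, 0, 0, 0, 0, 0],
)

```text
time_s: 27.42
tool_pos: [0.5141, -0.2153, 0.1893]
ee_rot: [3.141, 0.001, 2.095]
contact_force: [0.8, 2.4, 3.8]
gripper_width: 0.199
finger_force: 20.1
```

>>> carry_out(
  steps=[0, 0, 0, 0, 0, 0, 0, 0, 0, 0, 0, 0, 0, 0, 0, 0, 0, 0, 0, 0, 0, 0, 0, 0, 0, 0, 0, 0, 0, 0, 0, 0, 0, 0, 0, 0, 0, 0, 0, 0, 0, 0, 0, 0, 0, 0, 0, 0, 0, 0, 0, 0, 0, 0, 0, 0, 0, 0, 0, 0],
  gripper=6,
)

```text
time_s: 28.25
tool_pos: [0.5139, -0.2152, 0.1889]
ee_rot: [-3.142, -0.0, 2.095]
contact_force: [0.9, 0.7, 0.9]
gripper_width: 0.682
finger_force: 0.0
```

Run:
```python
from h import *
delta([.5139,-.2152,.1887],-3.083); mz(3)
im=robot.grab_frame('wrist'); cv2.imwrite('pics/w5.png',cv2.resize(im,None,fx=1.5,fy=1.5,interpolation=cv2.INTER_CUBIC))
```

```text
t 28.25 tcp [ 0.5139 -0.2152  0.1889] rpy [-3.142 -0.     2.095] F [0.9 0.7 0.9] M [-0.05 -0.    0.01] w 0.682 q6 -1.13
shift cm (present tool axes) [-0.   -0.    0.02] rotvec deg [ -0.    -0.   -63.33]
avg F,M [ 0.467 -0.034  0.631 -0.045 -0.016  0.001]
```

View pics/w5.png

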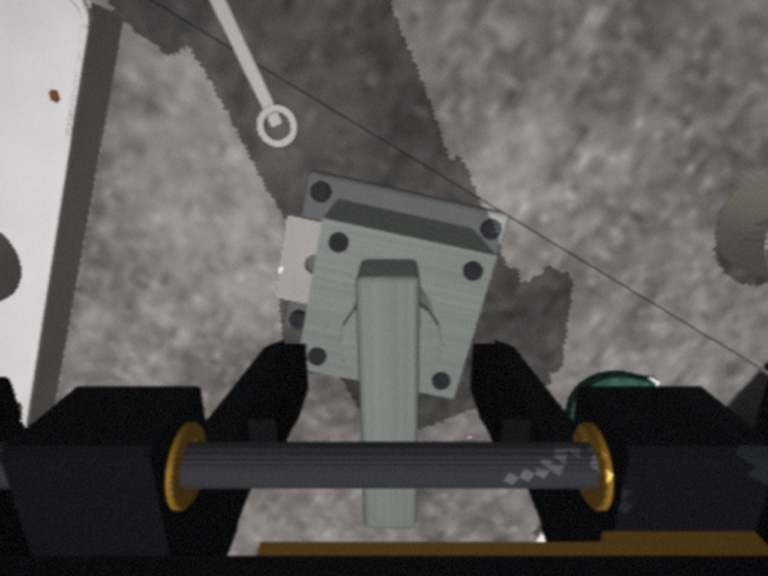

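The fingers are clear of the handle, which stands upright at (388,276–525). The bottom contact came at the depth expected for fully home. I'll retreat straight up and hand in.

>>> carry_out(
  steps=[0, 0, -0.5, 0, 0, 0, 0, 0, -1, 0, 0, 0, 0, 0, -1.5, 0, 0, 0, 0, 0, -2, 0, 0, 0, 0, 0, -2, 0, 0, 0, 0, 0, -2, 0, 0, 0, 0, 0, -1, 0, 0, 0, 0, 0, -0.5, 0, 0, 0, 0, 0, 0, 0, 0, 0, 0, 0, 0, 0, 0, 0],
)

```text
time_s: 29.28
tool_pos: [0.5137, -0.2151, 0.2932]
ee_rot: [-3.141, -0.001, 2.095]
contact_force: [-0.7, 0.5, -0.5]
gripper_width: 0.681
finger_force: 0.0
```

Run:
```python
from h import *
delta([.5139,-.2152,.29],2.095)
print(robot.sign_off())
```

```text
t 29.28 tcp [ 0.5137 -0.2151  0.2932] rpy [-3.141e+00 -1.000e-03  2.095e+00] F [-0.7  0.5 -0.5] M [-0.04 -0.01 -0.02] w 0.681 q6 -1.13
shift cm (present tool axes) [-0.02  0.01  0.32] rotvec deg [-0.03 -0.05 -0.01]
the job is handed in; nothing more can be done
None
```

The job is handed in at about 29 s: the large key stands released and fully home, and the screw was turned until the torque reached 0.30 N m at its stop; no verdict came back from the judging.

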